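# Prepare the filter soak and uncap the cleaner

## Task

Get the filter-basket soak ready: first run the rinse gun over the soak pan by squeezing its red trigger fully in for about a second, and let it spring right back. Then open the cleaner bottle in its steel holder: push the red safety cap down, twist it anticlockwise (seen from above) while it is down until it comes free, and lift it straight up. Finish still holding the cap in the gripper, level and about 10 cm above the open bottle, with the bottle left seated in its holder and everything else on the counter undisturbed.

Things in the scene. Friction and masses are not known exactly. Their poses are not given: they have to be found in the camera images.
- trigger (a joint): squeeze angle of the rinse gun's red trigger, rad: 0 = released (a spring returns it), 0.20 = fully in, at its stop. A red bar 6 mm thick, 18 mm tall, 105 mm long, beside the gun's grip on the +y side of gun_squeeze, hinged about a vertical pin at the spray-head end. 55 mm from the pin it takes about 4 N to start it and 9 N to hold it at the stop.
- gun_squeeze (a point): where to squeeze the fixed rinse gun: on the grip's axis height (225 mm up), 55 mm from the trigger's pin. x: along the level grip to the column; y: across, to the trigger; z up. Black round grip 28 mm thick, outer face 19 mm off in -y. Trigger's outer face 30 mm off in +y released, 19 mm squeezed. So jaws centred here and closing along y end 38 mm apart.
- trigger_pad (a point): point on the middle of the trigger's outer face, 55 mm from its pin, moving with it (the trigger swings in towards the grip). Column 95 mm from gun_squeeze in +x, spray head 72 mm in -x; nothing of the gun stands more than 16 mm above that point.
- cap_center (a point): centre (half-way up) of the red ribbed push-and-turn cap, 54 mm across, 24 mm tall, 47 g; z = its axis. Locked on at the start, this point 3 mm below the lip. Press down 4 to 5.5 mm (spring: 8 N at first, 15 N at 5.5 mm, where it bottoms), hold it down, turn anticlockwise from above about 60 degrees (free from 45 to 78, stop at 82), lift. Unpressed or turned clockwise it stays locked.
- bottle_lip (a point): centre of the lip of the cleaner bottle's neck, 200 mm above its underside, about 204 mm above the counter; z up, x and y along its sides. Pale square bottle 90 x 90 mm, sloping shoulder from 57 mm below the cap's top, about 0.9 kg, label with an orange diamond. It stands loose (about 1 mm play) in a fixed square steel holder, 100 x 100 mm, 70 mm tall,, so it cannot turn.
- pan: steel soak pan 190 x 116 mm over its rim, 72 mm tall, standing loose on the drip tray under the spray head; origin at the centre of its underside. Not to be disturbed.
- milk_jug: steel milk jug, 82 mm across, 105 mm tall, handle on one side; origin at the centre of its underside. Not to be disturbed.
- tamper: steel coffee tamper, 58 mm across, 85 mm tall, standing on a black mat 8 mm thick; origin at the centre of its underside. Not to be disturbed.
- portafilter: steel portafilter bowl 74 mm across, 50 mm tall with a black handle 145 mm long in its -x direction; origin at the centre of the bowl's underside. Not to be disturbed.
- syrup: amber syrup bottle with a plain black cap, 68 mm across, 220 mm tall; origin at the centre of its underside. Not to be disturbed.
- cup: white mug, 84 mm across, 65 mm tall; origin at the centre of its underside. Not to be disturbed.
- brush: wooden brush 180 mm long, lying flat; origin at its middle on the underside. Not to be disturbed.
Mind the look-alikes: they are no part of the job. Of the things shaped like the part that bears cap_center, the red one is meant.

How it is judged:
By the outcome, as a careful person would: the job done as asked, in the order asked, and still so for the second after the job is handed in, while the arm keeps its last pose, push and grip.
It also fails if it takes over 54 s, if anything falls off the work surface, if the arm or the gripper's body presses on something with over 40 N, if the wrist force passes 120 N, or if a joint passes its speed limit or range.

## Robot

A 6-joint arm with a two-finger parallel gripper is mounted at the origin on the work surface. World frame = base frame: x ahead of the robot, y to its left, z up, the work surface at z = 0. Lengths are in mm, angles in rad, forces in N, time in s.
With the tool pointing down it reaches from about 350 to 925 mm from the base axis. Payload 6.4 kg.
Tool frame: the origin (TCP) lies at the very end of the fingers, on their centre line; the grasp point (between the pads) lies 19 mm behind it (manip.tcp_to_grasp is the distance from the TCP to the grasp point, in mm); x points along the fingers, y is the direction in which the jaws open and shut, and the axes are right-handed (so a half turn about x gives the same grasp; the last joint's range is limited). The gripper opens to 85 mm and grips with 20 to 120 N. Pads are 22 mm wide; open, the fingers measure 114 mm over their backs; the gripper's body (76 mm by 85 mm) begins 54 mm behind the grasp point. The pads swing forward as they close: fully open they stand 13 mm farther back than shut.
Start: joints at [-1.429, 0.245, 1.558, -0, 1.339, -0.174], TCP at [201.88, -617.866, 202.69] pointing down, gripper open.
Joint ranges: [-3.13, 3.13], [-1.02, 2.26], [0.13, 2.54], [-0.95, 4.09], [0.21, 2.88], [-2.74, 2.74]. Speed limits (rad/s): [2.57, 2.57, 3.14, 3.14, 3.14, 3.14].

## Interface

Orientations are given as a unit quaternion [w, x, y, z].
In Python, from workcell import manip gives the robot as it stands.
- The arm moves only by the tool jog_arm, never from a script. Its argument "rows" is text: rows parted by semicolons, each of 7 numbers parted by spaces: the closure, from 0 (fully open) to 1 (shut), then the shift along the tool's x, y, z in cm, then the turn, a rotation vector about the tool's x, y, z in degrees. In form: grip x y z ax ay az; .... A call has 1 to 20 rows; each row is the pose to reach, as a shift and turn from the pose measured when the call began, along the tool's axes at that moment; what a row does not reach only later rows make up. A row lasts 1/10 s, in which the tool goes at most 50 mm and 8.59 degrees, less where a joint would pass 70% of its speed; a pose out of reach is approached as far as the arm can. A call with a gripper value outside its range is refused whole. The fingers move at their own pace and stop on an object; "grip_force" is the grip in N (left out, the last holds). Time passes only in rows, so rows that repeat a pose let the fingers close. It gives the time, the measured TCP pose, the force and the opening at its end, in the units of the state.
- manip.read_state(): the state, without advancing time (a new reading comes with each control period).
- manip.grab_frame(name): name is "side" or "top"; returns the picture (384x512x3 uint8, blue, green, red); there is no depth.
- manip.calibration(name): a dict with "camera_matrix" (3x3 intrinsics, pixels), "k1" (the pictures are not rectified: a ray, as slopes to the right and down, at radius r is drawn at 1 + k1 r^2 times it, then the intrinsics apply), "cam_to_world" (4x4, takes a point from camera to world coordinates). Camera axes: x right, y down, z forward; pixel columns grow to the right and rows downward; lengths in mm; the calibration is good to about 2 mm. A picture is of the moment at which its call begins. calibration takes no time and is no camera call.
- manip.hand_in(): hands the job in, once; it reports no verdict.
The state is a dict: "clock": time; "joint_pos": joint angles; "qd": joint speeds; "joint_torque": joint torques, N m; "ee_pos": TCP position; "ee_rot": TCP orientation; "force": force on the tool from outside, world axes, zero at the start; "wrist_torque": the same for the moment, N m; "finger_gap": finger opening in mm.
Only numpy, scipy, OpenCV 4.12 (cv2) and the standard library are available. Lean on these libraries where they do the work, as an engineer would, in place of code of your own. Each camera call takes 0.05 s, during which the arm holds its last target.

## Working session

There is one attempt and no reset: what is moved stays moved. The work goes in short steps, Python scripts to look and compute and a tool call to move; the robot and the scene stay as the last step left them, time stands still between calls to the robot, and variables do not carry over. Pictures are saved under pics/ and viewed, and the job is handed in when it is done.

Besides the shell and the picture viewer there is one more tool, called after "Call:" by a JSON object that holds its "op" and its "data". jog_arm: Moves the arm, as the interface text tells. Its arguments: {"type":"object","properties":{"rows":{"type":"string"},"grip_force":{"type":"number"}},"required":["rows"]}

```bash
mkdir -p pics; ls; python3 - <<'E'
from workcell import manip
import cv2
for n in("side","top"):
    f=manip.grab_frame(n); cv2.imwrite(f"pics/{n}0.png",f)
    c=manip.calibration(n); print(n,c)
print(manip.read_state())
E
```

```text
pics
side {'camera_matrix': array([[346.91126898,   0.        , 255.62062272],
       [  0.        , 346.91126898, 194.10028663],
       [  0.        ,   0.        ,   1.        ]]), 'k1': -0.045043718467496545, 'cam_to_world': array([[ 9.87170372e-01, -9.65132064e-02,  1.27200069e-01,
         4.17919011e+02],
       [-1.59664364e-01, -6.03637218e-01,  7.81107803e-01,
        -9.38169128e+02],
       [ 1.39547735e-03, -7.91395799e-01, -6.11302497e-01,
         8.99433006e+02],
       [ 0.00000000e+00,  0.00000000e+00,  0.00000000e+00,
         1.00000000e+00]])}
top {'camera_matrix': array([[408.32633111,   0.        , 258.35388204],
       [  0.        , 408.32633111, 183.11956779],
       [  0.        ,   0.        ,   1.        ]]), 'k1': -0.0149841826179848, 'cam_to_world': array([[-1.05331172e-02, -9.77660624e-01,  2.09925599e-01,
         2.88801909e+02],
       [-9.99939458e-01,  9.62998298e-03, -5.32390690e-03,
        -9.06233152e+00],
       [ 3.18339419e-03, -2.09968967e-01, -9.77702868e-01,
         1.57725681e+03],
       [ 0.00000000e+00,  0.00000000e+00,  0.00000000e+00,
         1.00000000e+00]])}
{'clock': 0.1, 'joint_pos': array([-1.42910936e+00,  2.45779810e-01,  1.55889215e+00, -4.56204323e-06,
        1.33865942e+00, -1.74075370e-01]), 'qd': array([ 0.00067455, -0.00183558, -0.00316806,  0.00015126,  0.00128346,
        0.00134103]), 'joint_torque': array([ 3.97017152e-05, -4.30673432e+01, -3.27128398e+01, -9.05241995e-05,
        2.84546360e-03, -1.33359453e-05]), 'ee_pos': array([ 201.79386498, -617.31389594,  201.6677616 ]), 'ee_rot': array([ 0.11056128,  0.6983203 ,  0.11179063, -0.69830353]), 'force': array([ 0.17323805, -0.35813274, -0.06562216]), 'wrist_torque': array([-0.02280432,  0.02633623, -0.01312059]), 'finger_gap': 85.35559810685899}
```

View pics/side0.png

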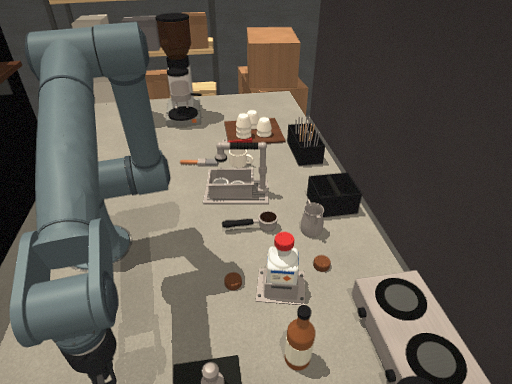

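View pics/top0.png

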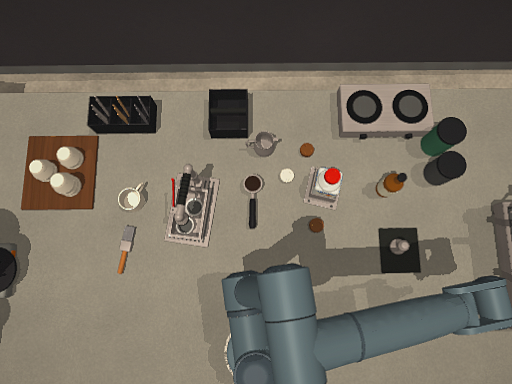

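```bash
cat > h.py <<'E'
import numpy as np, cv2
from workcell import manip
from scipy.spatial.transform import Rotation as R
def ray(n,u,v):
    c=manip.calibration(n);K=c["camera_matrix"];d=np.array([(u-K[0,2])/K[0,0],(v-K[1,2])/K[1,1]])
    s=d.copy()
    for _ in range(20): s=d/(1+c["k1"]*(s@s))
    T=c["cam_to_world"];r=T[:3,:3]@np.array([*s,1]);return T[:3,3],r/np.linalg.norm(r)
def plane(n,u,v,z):
    o,r=ray(n,u,v);return o+r*(z-o[2])/r[2]
def tri(p,q):
    (a,d),(b,e)=ray("side",*p),ray("top",*q)
    s=np.linalg.lstsq(np.c_[d,-e],b-a,rcond=None)[0]
    x,y=a+s[0]*d,b+s[1]*e;return (x+y)/2,np.linalg.norm(x-y)
def proj(n,P):
    c=manip.calibration(n);K=c["camera_matrix"];T=c["cam_to_world"];p=T[:3,:3].T@(np.array(P)-T[:3,3]);s=p[:2]/p[2]
    s=s*(1+c["k1"]*(s@s));return K[:2,:2]@s+K[:2,2]
def red(f):
    h=cv2.cvtColor(f,cv2.COLOR_BGR2HSV);return (((h[...,0]<6)|(h[...,0]>174))&(h[...,1]>150)&(h[...,2]>90)).astype(np.uint8)
def blobs(f,m=None):
    n,l,s,c=cv2.connectedComponentsWithStats(red(f) if m is None else m)
    return [(s[i].tolist(),c[i].round(1).tolist()) for i in range(1,n) if s[i,4]>8]
E
python3 - <<'E'
from h import *
for n in("side","top"):
    f=cv2.imread(f"pics/{n}0.png"); print(n,*blobs(f),sep="\n")
    b={"side":[(190,125,290,215),(245,220,345,310)],"top":[(150,150,230,250),(290,150,370,220)]}[n]
    t=[cv2.resize(f[y0:y1,x0:x1],(400,int(400*(y1-y0)/(x1-x0))),interpolation=cv2.INTER_CUBIC) for x0,y0,x1,y1 in b]
    H=max(x.shape[0] for x in t);t=[cv2.copyMakeBorder(x,0,H-x.shape[0],0,0,0) for x in t]
    cv2.imwrite(f"pics/{n}_crop.png",np.hstack(t))
E
```

```text
side
([228, 137, 25, 6, 64], [241.9, 140.0])
([275, 232, 19, 19, 303], [283.9, 241.0])
top
([324, 168, 17, 16, 202], [331.9, 175.5])
([171, 178, 3, 29, 43], [172.6, 189.7])
```

View pics/side_crop.png

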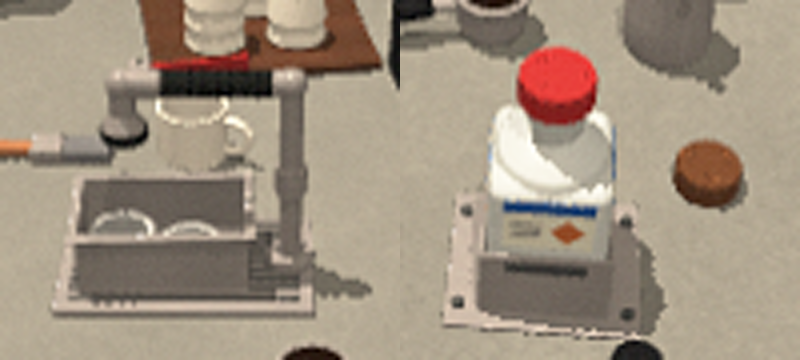

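View pics/top_crop.png

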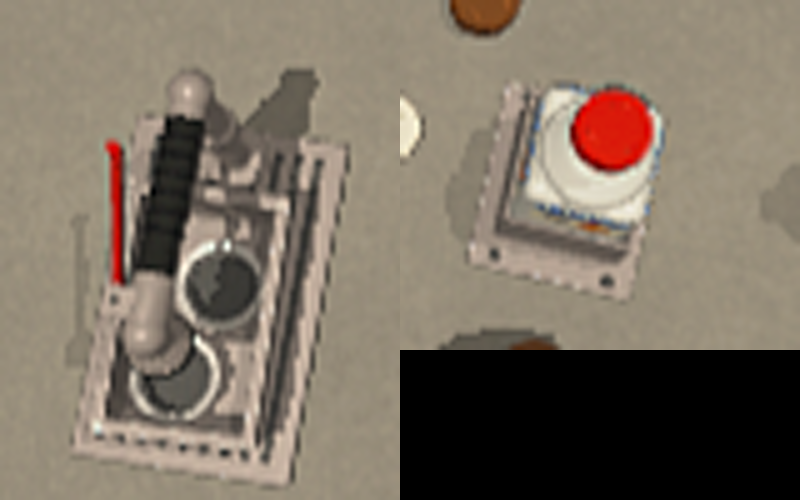

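```bash
python3 - <<'E'
from h import *
for n,(x0,y0,x1,y1) in {"top":(170,165,200,215),"side":(225,138,275,155)}.items():
    f=cv2.imread(f"pics/{n}0.png");m=np.zeros(f.shape[:2],np.uint8)
    m[y0:y1,x0:x1]=(f[y0:y1,x0:x1].max(2)<60)
    b=sorted(blobs(f,m),key=lambda b:-b[0][4])[:3];print(n,b)
    n_,l,s,c=cv2.connectedComponentsWithStats(m);i=1+np.argmax(s[1:,4]);q=np.argwhere(l==i)[:,::-1].astype(np.float32)
    r=cv2.minAreaRect(q);bp=cv2.boxPoints(r);print(r)
    for p in bp: print(p.round(1),plane(n,*p,225).round(1))
    r_=red(f);nn,l,s,c=cv2.connectedComponentsWithStats(r_)
    for i in range(1,nn):
        if s[i,4]<9: continue
        q=np.argwhere(l==i)[:,::-1].astype(np.float32);r=cv2.minAreaRect(q);print("red",r)
        for p in cv2.boxPoints(r): print(p.round(1),plane(n,*p,234 if s[i,4]<100 else 213).round(1))
# cap
st=cv2.imread("pics/top0.png")
print("cap top",plane("top",332.3,176,213))
print(tri((283.9,241),(331.9,175.5)))
E
```

```text
top [([177, 173, 14, 32, 256], [183.5, 188.5]), ([188, 201, 12, 13, 78], [195.0, 207.6])]
((183.0384521484375, 188.30767822265625), (9.21745777130127, 31.182464599609375), 11.309932708740234)
[175.5 202.7] [514.8 262.2 225. ]
[181.6 172.1] [620.1 244.7 225. ]
[190.6 173.9] [613.4 213.8 225. ]
[184.5 204.5] [508.3 231.7 225. ]
red ((332.0, 175.50001525878906), (15.205260276794434, 15.652474403381348), 63.43495178222656)
[321.6 172.2] [ 618.  -234.5  213. ]
[335.6 165.2] [ 642.4 -283.9  213. ]
[342.4 178.8] [ 594.  -304.9  213. ]
[328.4 185.8] [ 570.  -255.7  213. ]
red ((172.68368530273438, 191.99032592773438), (28.013858795166016, 1.997235655784607), 86.98721313476562)
[171.  178.1] [597.6 278.3 234. ]
[172.9 178. ] [597.9 271.6 234. ]
[174.4 205.9] [502.4 263.5 234. ]
[172.4 206. ] [502.1 270.1 234. ]
side [([230, 142, 28, 7, 166], [243.7, 145.5])]
((243.5, 145.0), (6.0, 27.0), 90.0)
[230. 142.] [512.  272.2 225. ]
[257. 142.] [617.4 255.3 225. ]
[257. 148.] [609.8 209.  225. ]
[230. 148.] [507.3 225.4 225. ]
red ((240.06695556640625, 140.49085998535156), (3.9633209705352783, 24.05014991760254), 82.23483276367188)
[227.9 140.2] [504.1 272.1 234. ]
[251.7 136.9] [600.7 283.6 234. ]
[252.2 140.8] [597.9 251.5 234. ]
[228.4 144.1] [503.1 240.7 234. ]
red ((284.0, 241.0), (18.0, 18.0), 90.0)
[275. 232.] [ 587.  -243.4  213. ]
[293. 232.] [ 637.4 -251.6  213. ]
[293. 250.] [ 620.6 -319.   213. ]
[275. 250.] [ 572.9 -311.3  213. ]
cap top [ 604.22842459 -270.66550028  213.        ]
(array([ 607.80287192, -271.44281881,  201.85273845]), np.float64(1.5459116294048496))
```

```bash
cat >> h.py <<'E'
def go(P,yaw=None,ydir=None,sel=0,s=None):
    """print shift (cm, tool axes) & rotvec(deg) to TCP at P, tool x down, tool y toward yaw(deg); both options"""
    s=s or manip.read_state();Rc=R.from_quat(np.roll(s["ee_rot"],-1)).as_matrix()
    print("shift",(Rc.T@(np.array(P)-s["ee_pos"])/10).round(2),"pos",s["ee_pos"].round(1),"q6",s["joint_pos"][5].round(2),"t",s["clock"])
    print("axes",Rc.round(3).tolist(),"yaw y",np.degrees(np.arctan2(Rc[1,1],Rc[0,1])).round(1))
    for y in (yaw,yaw+180):
        a=np.radians(y);Y=np.array([np.cos(a),np.sin(a),0]);X=np.array([0,0,-1.]);T=np.c_[X,Y,np.cross(X,Y)]
        print(y,"rot",np.degrees(R.from_matrix(Rc.T@T).as_rotvec()).round(1))
E
python3 - <<'E'
from h import *
go((545,242,380),80.6)
print(plane("top",188,168,225),plane("top",179.5,216,225), plane("top",172.5,191,228))
E
```

```text
shift [-17.69 -71.06 -59.31] pos [ 201.8 -617.3  201.7] q6 -0.17 t 0.1
axes [[-0.0, 0.311, -0.951], [0.002, -0.951, -0.311], [-1.0, -0.002, -0.0]] yaw y -71.9
80.6 rot [-1.525e+02 -1.000e-01  0.000e+00]
260.6 rot [27.5  0.   0.1]
[634.30798658 223.19976405 225.        ] [469.76184152 247.30549451 225.        ] [554.22461478 272.82343773 228.        ]
```

Call:
{"op": "jog_arm", "data": {"rows": "0 -17.7 0 0 0 0 0; 0 -17.7 0 0 0 0 0; 0 -17.7 0 0 0 0 0; 0 -17.7 0 0 0 0 0; 0 -17.7 -10 -8.3 -21 0 0; 0 -17.7 -20 -16.6 -42 0 0; 0 -17.7 -20 -16.6 -42 0 0; 0 -17.7 -30 -25 -64 0 0; 0 -17.7 -30 -25 -64 0 0; 0 -17.7 -30 -25 -64 0 0; 0 -17.7 -40 -33.4 -86 0 0; 0 -17.7 -40 -33.4 -86 0 0; 0 -17.7 -50 -41.7 -107 0 0; 0 -17.7 -50 -41.7 -107 0 0; 0 -17.7 -50 -41.7 -107 0 0; 0 -17.7 -60 -50 -129 0 0; 0 -17.7 -60 -50 -129 0 0; 0 -17.7 -60 -50 -129 0 0; 0 -17.7 -60 -50 -129 0 0; 0 -17.7 -60 -50 -129 0 0"}}

```text
clock: 2.1
ee_pos: [490.9, 111.2, 379.2]
ee_rot: [0.678, 0.199, 0.679, -0.198]
force: [0.1, -0.7, 0.1]
finger_gap: 85.5
```

```bash
python3 - <<'E'
from h import *
go((545,242,380),80.6)
f=manip.grab_frame("side");cv2.imwrite("pics/s1.png",f)
E
```

```text
shift [-0.06 13.94 -2.49] pos [490.9 111.2 379.2] q6 -1.01 t 2.1
axes [[-0.001, 0.539, 0.842], [0.002, 0.842, -0.539], [-1.0, 0.001, -0.002]] yaw y 57.4
80.6 rot [-23.2  -0.1  -0.1]
260.6 rot [ 1.568e+02 -1.000e-01  2.000e-01]
```

View pics/s1.png

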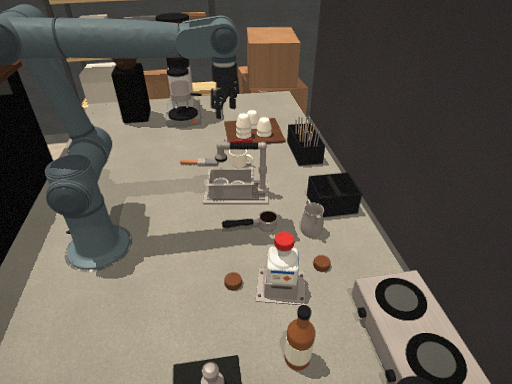

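Call:
{"op": "jog_arm", "data": {"rows": "0 -0.1 6 -1 -8.5 0 0; 0 -0.1 10 -1.7 -16 0 0; 0 -0.1 13.9 -2.5 -23.2 0 0; 0 -0.1 13.9 -2.5 -23.2 0 0; 0 -0.1 13.9 -2.5 -23.2 0 0; 0 5 13.9 -2.5 -23.2 0 0; 0 7 13.9 -2.5 -23.2 0 0; 0 7 13.9 -2.5 -23.2 0 0; 0 7 13.9 -2.5 -23.2 0 0"}}

```text
clock: 3.05
ee_pos: [545.3, 243.5, 310.4]
ee_rot: [0.704, 0.06, 0.705, -0.057]
force: [0.8, 0.5, 1.4]
finger_gap: 85.8
```

```bash
python3 - <<'E'
from h import *
go((545,242,206),80.6)
f=manip.grab_frame("side")[100:220,180:340];g=manip.grab_frame("top")[130:250,120:280]
cv2.imwrite("pics/s2.png",cv2.resize(np.vstack([f,g]),None,fx=2.5,fy=2.5,interpolation=cv2.INTER_CUBIC))
E
```

```text
shift [ 1.044e+01 -2.000e-01  1.000e-02] pos [545.3 243.5 310.4] q6 -1.18 t 3.05
axes [[-0.0, 0.164, 0.986], [0.005, 0.986, -0.164], [-1.0, 0.004, -0.001]] yaw y 80.5
80.6 rot [-0.1 -0.1 -0.3]
260.6 rot [ 1.799e+02 -4.000e-01  1.000e-01]
```

View pics/s2.png

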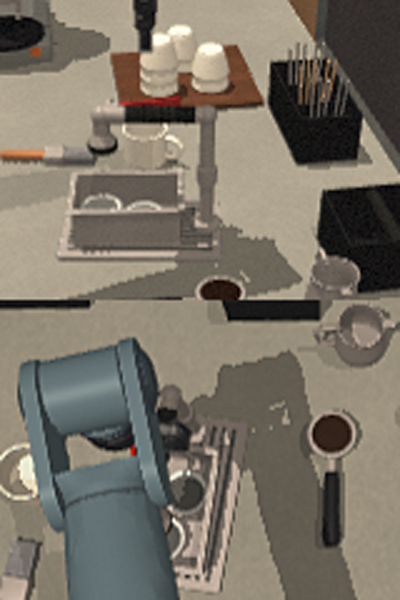

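Call:
{"op": "jog_arm", "data": {"rows": "0 5 -0.2 0 0 0 0; 0 8 -0.2 0 0 0 0; 0 10.4 -0.2 0 0 0 0; 0 10.9 -0.2 0 0 0 0; 0 10.9 -0.2 0 0 0 0; 0 10.9 -0.2 0 0 0 0"}}

```text
clock: 3.75
ee_pos: [547.6, 242.9, 205.9]
ee_rot: [0.707, 0.061, 0.702, -0.056]
force: [0.5, -0.5, 0.1]
finger_gap: 85.1
```

```bash
python3 - <<'E'
from h import *
go((545,242,201),80.6)
f=manip.grab_frame("side")[90:190,190:310]
cv2.imwrite("pics/s3.png",cv2.resize(f,None,fx=6,fy=6,interpolation=cv2.INTER_CUBIC))
E
```

```text
shift [ 0.49 -0.14 -0.25] pos [547.6 242.9 205.9] q6 -1.18 t 3.75
axes [[0.007, 0.164, 0.986], [0.006, 0.986, -0.164], [-1.0, 0.007, 0.006]] yaw y 80.6
80.6 rot [-0.   0.3 -0.4]
260.6 rot [180.   -0.7  -0.5]
```

View pics/s3.png

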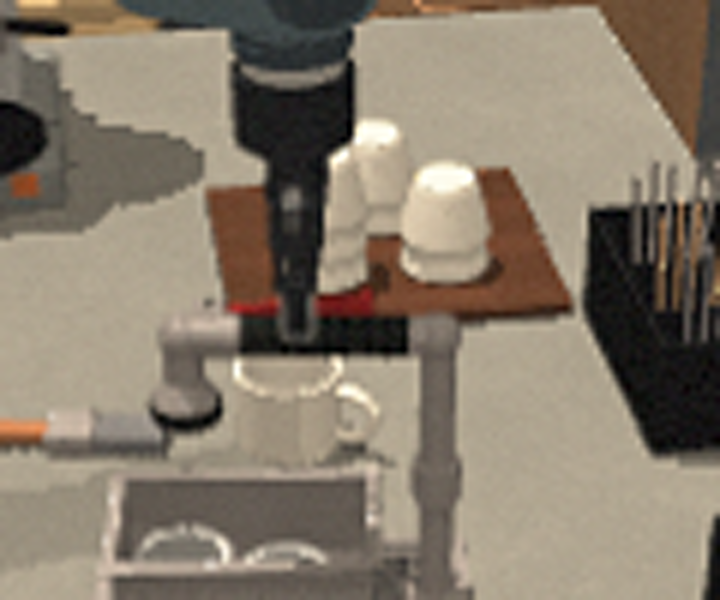

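Call:
{"op": "jog_arm", "data": {"rows": "0 0.5 -0.1 -0.2 0 0 0; 0 0.5 -0.1 -0.2 0 0 0; 0.2 0.5 -0.1 -0.2 0 0 0; 0.2 0.5 -0.1 -0.2 0 0 0; 1 0.5 -0.1 -0.2 0 0 0; 1 0.5 -0.1 -0.2 0 0 0; 1 0.5 -0.1 -0.2 0 0 0; 1 0.5 -0.1 -0.2 0 0 0; 1 0.5 -0.1 -0.2 0 0 0", "grip_force": 35}}

```text
clock: 4.7
ee_pos: [547.1, 240.1, 205.3]
ee_rot: [0.708, 0.059, 0.701, -0.057]
force: [-5.8, -10.5, 17.8]
finger_gap: 17.6
```

```bash
python3 - <<'E'
from h import *
go((545,242,201),80.6)
s=manip.read_state();print(s["finger_gap"],s["force"])
f=manip.grab_frame("side")[90:190,190:310]
cv2.imwrite("pics/s4.png",cv2.resize(f,None,fx=6,fy=6,interpolation=cv2.INTER_CUBIC))
E
```

```text
shift [ 0.43  0.16 -0.24] pos [547.1 240.1 205.3] q6 -1.18 t 4.7
axes [[0.011, 0.164, 0.986], [0.001, 0.986, -0.164], [-1.0, 0.003, 0.01]] yaw y 80.6
80.6 rot [-0.   0.6 -0.2]
260.6 rot [180.   -0.3  -0.9]
17.62561945786093 [ -5.8457852  -10.48034052  17.76949133]
```

View pics/s4.png

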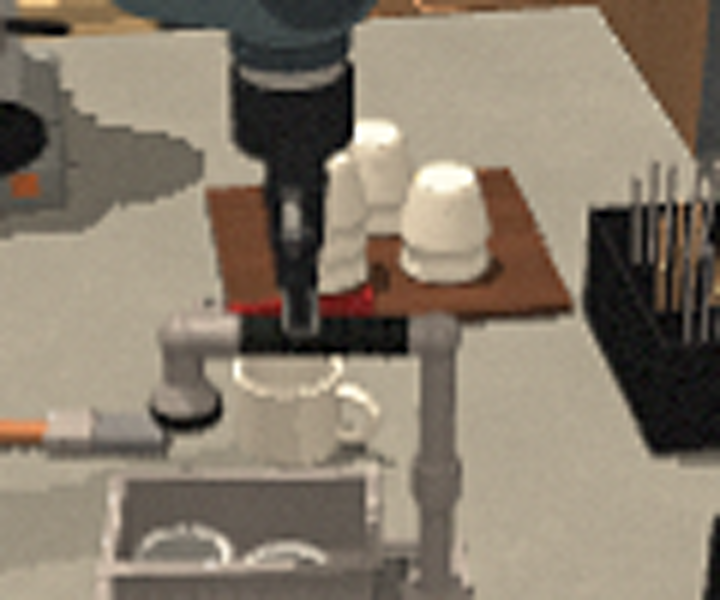

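```bash
python3 - <<'E'
from h import *
def c(P): p=proj("side",P);return ((p-[190,90])*6).round(0)
for P in [(541,200,219),(541,200,206),(545,232,206),(545,232,225),(545,232,240),(552,282,219),(549,249,206),(549,249,240)]: print(P,c(P))
E
```

```text
(541, 200, 219) [297. 372.]
(541, 200, 206) [298. 390.]
(545, 232, 206) [298. 364.]
(545, 232, 225) [297. 338.]
(545, 232, 240) [297. 318.]
(552, 282, 219) [299. 308.]
(549, 249, 206) [301. 350.]
(549, 249, 240) [299. 305.]
```

```bash
python3 - <<'E'
from h import *
print(tri((243.7,145.5),(183.5,188.5)))
print("cap",tri((283.9,241),(331.9,175.5)))
f=manip.grab_frame("side")[125:165,215:275]
f=np.clip(f.astype(float)*2.5,0,255).astype(np.uint8)
cv2.imwrite("pics/s5.png",cv2.resize(f,None,fx=12,fy=12,interpolation=cv2.INTER_NEAREST))
E
```

```text
(array([562.47758448, 236.57556889, 224.86452532]), np.float64(1.1841197535835628))
cap (array([ 607.80287192, -271.44281881,  201.85273845]), np.float64(1.5459116294048496))
```

View pics/s5.png

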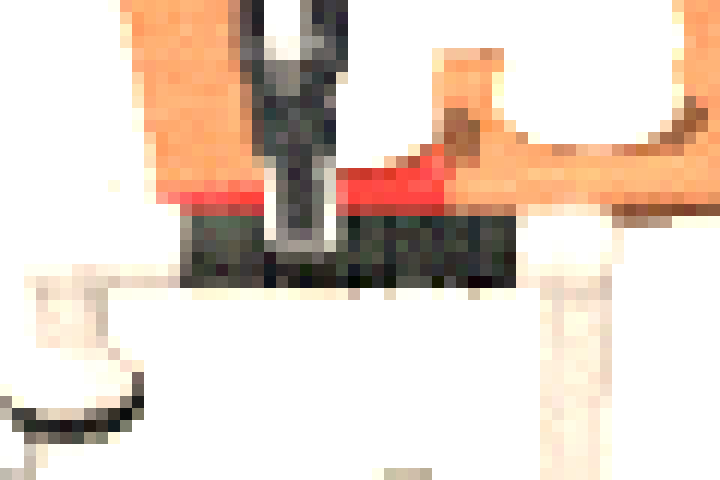

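Call:
{"op": "jog_arm", "data": {"rows": "0 -2 0.5 -0.2 0 0 0; 0 -4 0.5 -0.2 0 0 0; 0 -4 0.5 -0.2 0 0 0; 0 -4 0.5 -0.2 0 0 0; 0 -4 0.5 -0.2 0 0 0; 0 -4 0.5 -0.2 0 0 0"}}

```text
clock: 5.4
ee_pos: [544.7, 245.1, 243.6]
ee_rot: [0.708, 0.059, 0.702, -0.058]
force: [0.2, 0.8, -0.8]
finger_gap: 85.2
```

```bash
python3 - <<'E'
from h import *
print([a for a in dir(manip) if a[0]!="_"],manip.tcp_to_grasp)
s=manip.read_state();print(s["finger_gap"],s["force"],s["ee_pos"])
go((545,245,201),80.6)
F=manip.grab_frame("side");cv2.imwrite("pics/s6f.png",F)
f=F[75:165,190:310]
f=np.clip(f.astype(float)*1.8,0,255).astype(np.uint8)
cv2.imwrite("pics/s6.png",cv2.resize(f,None,fx=6,fy=6,interpolation=cv2.INTER_NEAREST))
for y in (-42.5,42.5): 
  P=s["ee_pos"]+y*np.array([.164,.986,0])+[0,0,13]; print(P,(proj("side",P)-[190,75])*6)
E
```

```text
['IKError', 'calibration', 'grab_frame', 'hand_in', 'read_state', 'tcp_to_grasp'] 18.700000000000003
85.19982873883744 [ 0.21006914  0.82177362 -0.81405437] [544.74604658 245.05539988 243.59701597]
shift [ 4.26 -0.01 -0.01] pos [544.7 245.1 243.6] q6 -1.17 t 5.4
axes [[0.008, 0.164, 0.986], [0.001, 0.986, -0.164], [-1.0, 0.002, 0.008]] yaw y 80.6
80.6 rot [-0.   0.5 -0.1]
260.6 rot [180.   -0.2  -0.7]
[537.77604658 203.15039988 256.59701597] [290.05126753 407.8146487 ]
[551.71604658 286.96039988 256.59701597] [295.77135638 344.0703051 ]
```

View pics/s6.png

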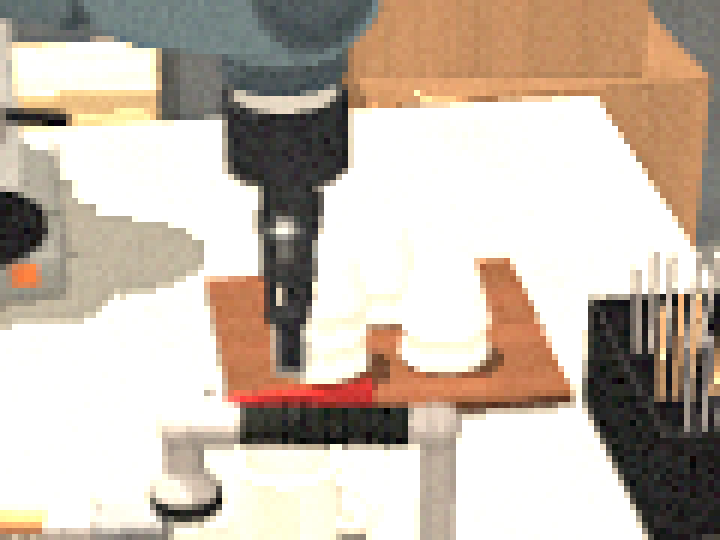

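Call:
{"op": "jog_arm", "data": {"rows": "1 -3 0 0 0 0 0; 1 -3 0 0 0 0 0; 1 -3 0 0 0 0 0; 1 -3 0 0 0 0 0; 1 -3 0 0 0 0 0; 1 -3 0 0 0 0 0; 1 -3 0 0 0 0 0"}}

```text
clock: 6.15
ee_pos: [544.4, 245.0, 273.3]
ee_rot: [0.707, 0.059, 0.702, -0.058]
force: [-0.3, -0.7, 0.4]
finger_gap: -0.1
```

```bash
python3 - <<'E'
from h import *
s=manip.read_state();print(s["finger_gap"],s["force"],s["ee_pos"])
F=manip.grab_frame("side");cv2.imwrite("pics/s7f.png",F)
f=F[75:165,190:310]
f=np.clip(f.astype(float)*1.8,0,255).astype(np.uint8)
cv2.imwrite("pics/s7.png",cv2.resize(f,None,fx=6,fy=6,interpolation=cv2.INTER_NEAREST))
for z in (0,10,20,30): 
  P=s["ee_pos"]+[-1.3,-8,z]; print(P,(proj("side",P)-[190,75])*6)
E
```

```text
-0.1322751211494754 [-0.28078929 -0.65701343  0.42930311] [544.41816187 245.02087273 273.29779149]
[543.11816187 237.02087273 273.29779149] [291.24401119 357.90842514]
[543.11816187 237.02087273 283.29779149] [290.79933624 343.73352604]
[543.11816187 237.02087273 293.29779149] [290.35103711 329.43055973]
[543.11816187 237.02087273 303.29779149] [289.89907635 314.99797309]
```

View pics/s7.png

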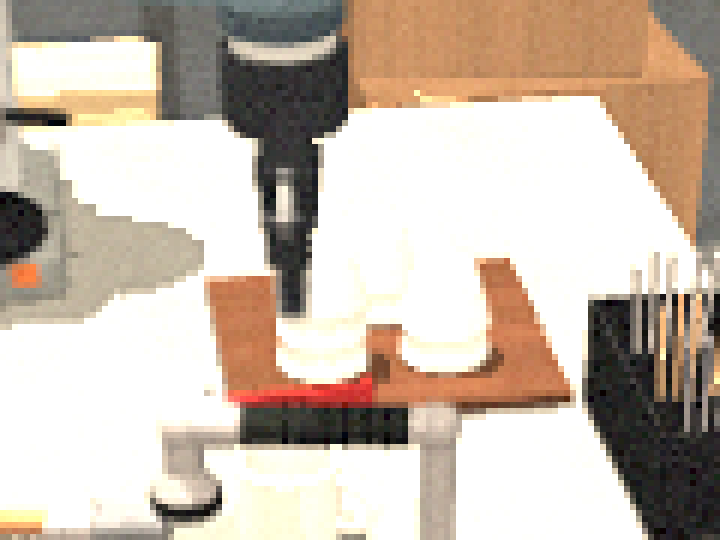

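Call:
{"op": "jog_arm", "data": {"rows": "0 0 0 0 0 0 0; 0 0 0 0 0 0 0; 0 0 0 0 0 0 0; 0 0 0 0 0 0 0; 0 3 0 0 0 0 0; 0 6 0 0 0 0 0; 0 7.5 0 0 0 0 0; 0 7.9 0 0 0 0 0; 0 8.2 0 0 0 0 0; 0 8.2 0 0 0 0 0"}}

```text
clock: 7.2
ee_pos: [545.9, 245.2, 192.6]
ee_rot: [0.708, 0.059, 0.701, -0.058]
force: [-0.1, 0.3, 0.1]
finger_gap: 85.2
```

```bash
python3 - <<'E'
from h import *
s=manip.read_state();print(s["finger_gap"],s["force"],s["ee_pos"])
F=manip.grab_frame("side");cv2.imwrite("pics/s8f.png",F)
f=F[75:165,190:310]
f=np.clip(f.astype(float)*2.2,0,255).astype(np.uint8)
cv2.imwrite("pics/s8.png",cv2.resize(f,None,fx=6,fy=6,interpolation=cv2.INTER_NEAREST))
E
```

```text
85.17266681607882 [-0.13299908  0.3279761   0.05372461] [545.85707541 245.23020655 192.63204732]
```

View pics/s8.png

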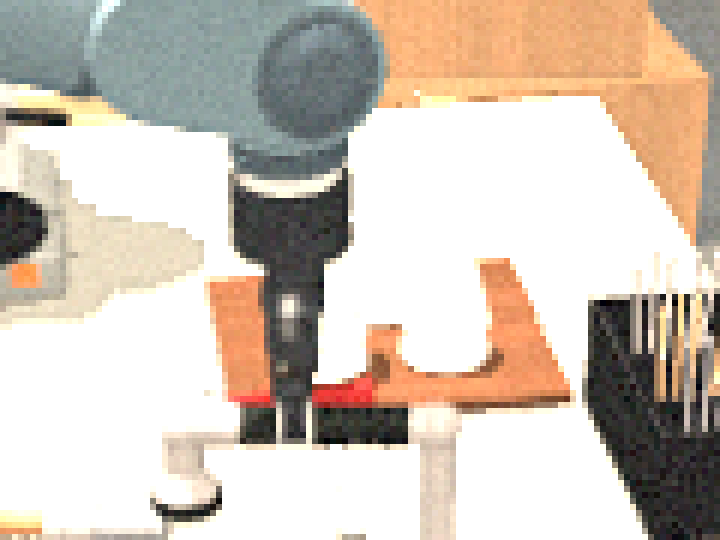

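Call:
{"op": "jog_arm", "data": {"rows": "0 0.8 0 -0.1 0 0 0; 0 1.4 0 -0.1 0 0 0; 0 1.7 0 -0.1 0 0 0; 0 1.7 0 -0.1 0 0 0; 0 1.7 0 -0.1 0 0 0"}}

```text
clock: 7.75
ee_pos: [545.2, 245.5, 175.9]
ee_rot: [0.708, 0.059, 0.701, -0.057]
force: [0.0, -0.2, 0.2]
finger_gap: 85.5
```

```bash
python3 - <<'E'
from h import *
s=manip.read_state();print(s["finger_gap"],s["force"],s["ee_pos"])
F=manip.grab_frame("side");cv2.imwrite("pics/s9f.png",F)
f=F[75:165,190:310]
f=np.clip(f.astype(float)*2.2,0,255).astype(np.uint8)
cv2.imwrite("pics/s9.png",cv2.resize(f,None,fx=6,fy=6,interpolation=cv2.INTER_NEAREST))
E
```

```text
85.4504996734699 [ 0.02084763 -0.1979794   0.17344584] [545.15547933 245.45331657 175.85207186]
```

View pics/s9.png

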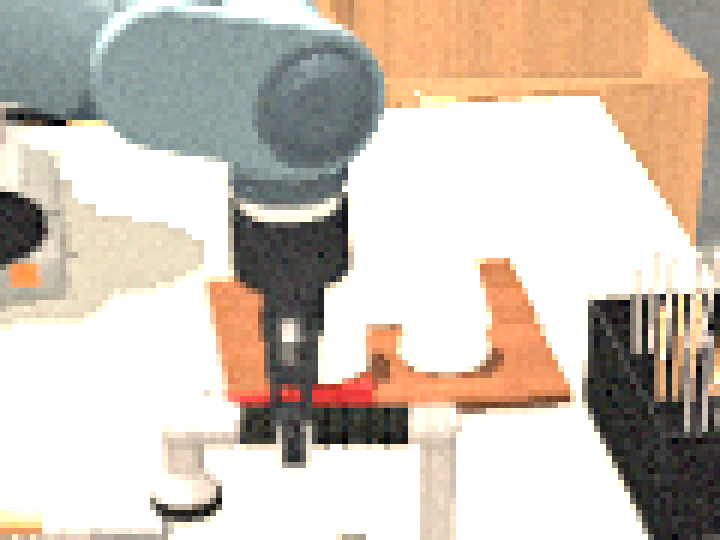

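Call:
{"op": "jog_arm", "data": {"rows": "0.3 0 0 0 0 0 0; 0.45 0 0 0 0 0 0; 1 0 0 0 0 0 0; 1 0 0 0 0 0 0; 1 0 0 0 0 0 0", "grip_force": 35}}

```text
clock: 8.3
ee_pos: [546.1, 245.2, 178.0]
ee_rot: [0.709, 0.059, 0.7, -0.058]
force: [-0.9, -0.2, 6.7]
finger_gap: 37.1
```

```bash
python3 - <<'E'
from h import *
s=manip.read_state();print(s["finger_gap"],s["force"],s["ee_pos"])
F=manip.grab_frame("side");cv2.imwrite("pics/s10f.png",F)
f=F[75:165,190:310]
f=np.clip(f.astype(float)*2.2,0,255).astype(np.uint8)
cv2.imwrite("pics/s10.png",cv2.resize(f,None,fx=6,fy=6,interpolation=cv2.INTER_NEAREST))
E
```

```text
37.10684131490759 [-0.93647355 -0.21229889  6.68299557] [546.0764916  245.19926511 177.98275211]
```

View pics/s10.png

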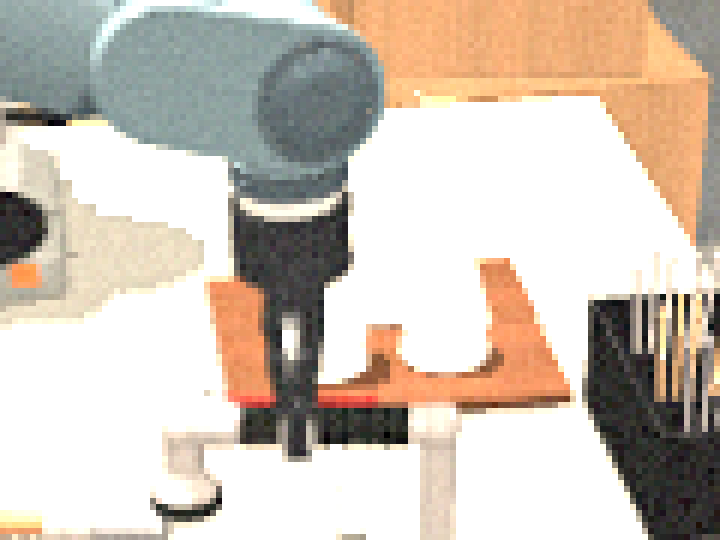

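Call:
{"op": "jog_arm", "data": {"rows": "1 0 0 0 0 0 0; 1 0 0 0 0 0 0; 1 0 0 0 0 0 0; 1 0 0 0 0 0 0; 1 0 0 0 0 0 0; 1 0 0 0 0 0 0; 1 0 0 0 0 0 0; 1 0 0 0 0 0 0; 0 0 0 0 0 0 0; 0 0 0 0 0 0 0; 0 0 0 0 0 0 0; 0 0 0 0 0 0 0; 0 0 0 0 0 0 0; 0 0 0 0 0 0 0"}}

```text
clock: 9.75
ee_pos: [546.3, 245.0, 178.2]
ee_rot: [0.709, 0.059, 0.7, -0.058]
force: [0.7, -0.4, -0.0]
finger_gap: 85.9
```

```bash
python3 - <<'E'
from h import *
s=manip.read_state();print(s["finger_gap"],s["force"],s["ee_pos"])
F=manip.grab_frame("side");cv2.imwrite("pics/s11f.png",F)
print(blobs(F),blobs(cv2.imread("pics/s10f.png")),blobs(cv2.imread("pics/s9f.png")))
E
```

```text
85.88442250286363 [ 0.73342352 -0.44189932 -0.00592107] [546.29928348 244.97706915 178.2390294 ]
[([243, 138, 10, 4, 27], [247.9, 139.9]), ([228, 140, 7, 2, 11], [231.4, 140.6]), ([275, 232, 19, 19, 303], [283.9, 241.0])] [([243, 141, 10, 2, 11], [247.5, 141.1]), ([275, 232, 19, 19, 303], [283.9, 241.0])] [([242, 137, 11, 5, 29], [247.6, 139.9]), ([228, 140, 7, 2, 10], [231.6, 140.7]), ([275, 232, 19, 19, 304], [283.9, 241.0])]
```

```bash
python3 - <<'E'
from h import *
go((607.5,-271.4,300),0)
print(plane("top",332,175.5,201),plane("side",284,241,201))
E
```

```text
shift [-12.12 -49.9   14.69] pos [546.3 245.  178.2] q6 -1.17 t 9.8
axes [[0.013, 0.164, 0.986], [0.0, 0.986, -0.164], [-1.0, 0.003, 0.013]] yaw y 80.5
0 rot [80.5  0.5 -0.6]
180 rot [-99.5   0.7   0.5]
[ 608.79091615 -272.01207804  201.        ] [ 607.51114462 -270.81909486  201.        ]
```

Call:
{"op": "jog_arm", "data": {"rows": "0 -5 0 0 0 0 0; 0 -10 0 0 0 0 0; 0 -15 0 0 0 0 0; 0 -17 0 0 0 0 0; 0 -17 -5 1.5 8 0 0; 0 -17 -10 2.9 16 0 0; 0 -17 -15 4.4 24 0 0; 0 -17 -20 5.9 32 0 0; 0 -17 -25 7.4 40 0 0; 0 -17 -30 8.8 48 0 0; 0 -17 -35 10.3 56 0 0; 0 -17 -40 11.8 64 0 0; 0 -17 -45 13.2 72 0 0; 0 -17 -49.9 14.7 80.5 0.5 -0.6; 0 -17 -49.9 14.7 80.5 0.5 -0.6; 0 -17 -49.9 14.7 80.5 0.5 -0.6; 0 -14 -49.9 14.7 80.5 0.5 -0.6; 0 -12.1 -49.9 14.7 80.5 0.5 -0.6; 0 -12.1 -49.9 14.7 80.5 0.5 -0.6; 0 -12.1 -49.9 14.7 80.5 0.5 -0.6"}}

```text
clock: 11.8
ee_pos: [607.8, -270.2, 300.4]
ee_rot: [0.501, 0.5, 0.501, -0.499]
force: [0.6, -0.0, 0.4]
finger_gap: 85.3
```

```bash
python3 - <<'E'
from h import *
go((608,-271.4,180),0)
s=manip.read_state()
F=manip.grab_frame("side");cv2.imwrite("pics/s12f.png",F)
f=F[110:320,190:390];cv2.imwrite("pics/s12.png",cv2.resize(f,None,fx=2.8,fy=2.8,interpolation=cv2.INTER_CUBIC))
G=manip.grab_frame("top");cv2.imwrite("pics/t12f.png",G)
for d in (-42.5,42.5):
  for z in (13,38): print(d,z,(proj("side",s["ee_pos"]+[d,0,z])-[190,110])*2.8)
print(blobs(F),blobs(G))
E
```

```text
shift [1.204e+01 1.000e-02 1.300e-01] pos [ 607.8 -270.2  300.4] q6 -0.59 t 11.8
axes [[0.001, 1.0, 0.003], [0.0, 0.003, -1.0], [-1.0, 0.001, -0.0]] yaw y 0.1
0 rot [ 0.1 -0.  -0. ]
180 rot [-1.799e+02  1.000e-01 -0.000e+00]
-42.5 13 [224.86498355 285.53007441]
-42.5 38 [225.61796214 264.64914183]
42.5 13 [313.87923579 276.14782687]
42.5 38 [316.1453537  255.37225543]
[([228, 137, 24, 6, 64], [241.8, 140.0]), ([275, 232, 19, 19, 300], [283.9, 241.1])] [([171, 178, 3, 29, 43], [172.6, 189.7])]
```

View pics/s12.png

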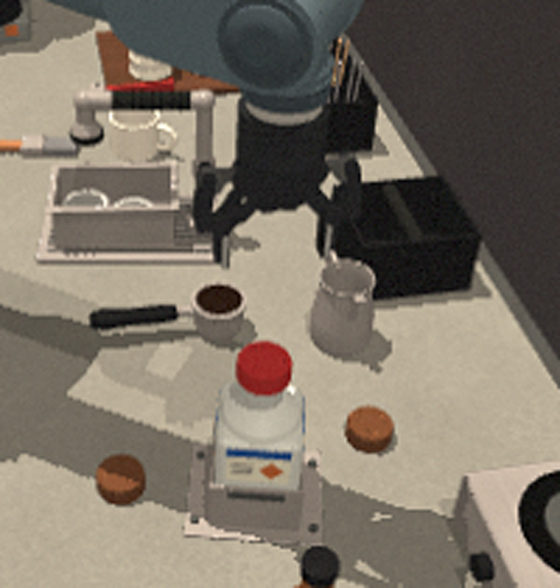

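Call:
{"op": "jog_arm", "data": {"rows": "0 4 0 0.1 0 0 0; 0 7 0 0.1 0 0 0; 0 8.7 0 0.1 0 0 0; 0 9.2 0 0.1 0 0 0; 0 9.2 0 0.1 0 0 0; 0 9.2 0 0.1 0 0 0; 0 9.2 0 0.1 0 0 0"}}

```text
clock: 12.6
ee_pos: [609.6, -272.7, 212.2]
ee_rot: [0.503, 0.5, 0.498, -0.499]
force: [0.9, -0.7, -0.2]
finger_gap: 85.5
```

```bash
python3 - <<'E'
from h import *
go((608,-271.4,156),0)
s=manip.read_state()
F=manip.grab_frame("side");cv2.imwrite("pics/s13f.png",F)
f=F[170:290,220:340];cv2.imwrite("pics/s13.png",cv2.resize(f,None,fx=5,fy=5,interpolation=cv2.INTER_CUBIC))
for d in (-42.5,42.5):
  for z in (13,38): print(d,z,(proj("side",s["ee_pos"]+[d,0,z])-[220,170])*5)
print("cap",(proj("side",(608,-271.4,201))-[220,170])*5)
E
```

```text
shift [ 5.62 -0.19 -0.15] pos [ 609.6 -272.7  212.2] q6 -0.59 t 12.6
axes [[0.006, 1.0, 0.002], [-0.003, 0.002, -1.0], [-1.0, 0.006, 0.003]] yaw y 0.1
0 rot [ 0.1  0.2 -0.3]
180 rot [-179.9    0.5    0.3]
-42.5 13 [251.10159316 334.598173  ]
-42.5 38 [252.37297901 301.47896547]
42.5 13 [401.37914183 317.29556451]
42.5 38 [405.08335854 284.28630473]
cap [321.08145246 355.63330319]
```

View pics/s13.png

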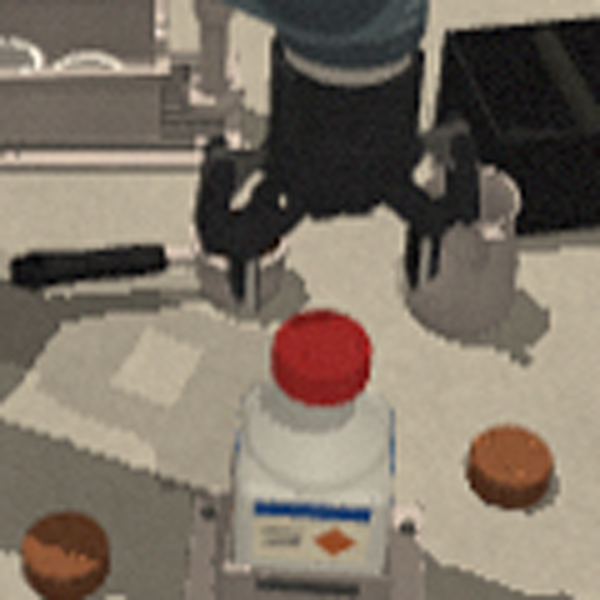

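Call:
{"op": "jog_arm", "data": {"rows": "0 3 -0.1 -0.1 0 0 0; 0 4.5 -0.1 -0.1 0 0 0; 0 5.3 -0.1 -0.1 0 0 0; 0 5.6 -0.1 -0.1 0 0 0; 0 5.6 -0.1 -0.1 0 0 0; 0 5.6 -0.1 -0.1 0 0 0; 0 5.6 -0.1 -0.1 0 0 0"}}

```text
clock: 13.35
ee_pos: [609.3, -272.1, 157.0]
ee_rot: [0.503, 0.5, 0.498, -0.499]
force: [0.4, -0.8, -0.1]
finger_gap: 85.2
```

```bash
python3 - <<'E'
from h import *
go((608,-271.4,156),0)
s=manip.read_state();print(s["force"])
F=manip.grab_frame("side");cv2.imwrite("pics/s14f.png",F)
f=F[170:290,220:340];cv2.imwrite("pics/s14.png",cv2.resize(f,None,fx=5,fy=5,interpolation=cv2.INTER_CUBIC))
E
```

```text
shift [ 0.1  -0.13 -0.07] pos [ 609.3 -272.1  157. ] q6 -0.59 t 13.35
axes [[0.007, 1.0, 0.002], [-0.004, 0.002, -1.0], [-1.0, 0.007, 0.004]] yaw y 0.1
0 rot [ 0.1  0.2 -0.4]
180 rot [-179.9    0.6    0.4]
[ 0.37376241 -0.82733357 -0.12869552]
```

View pics/s14.png

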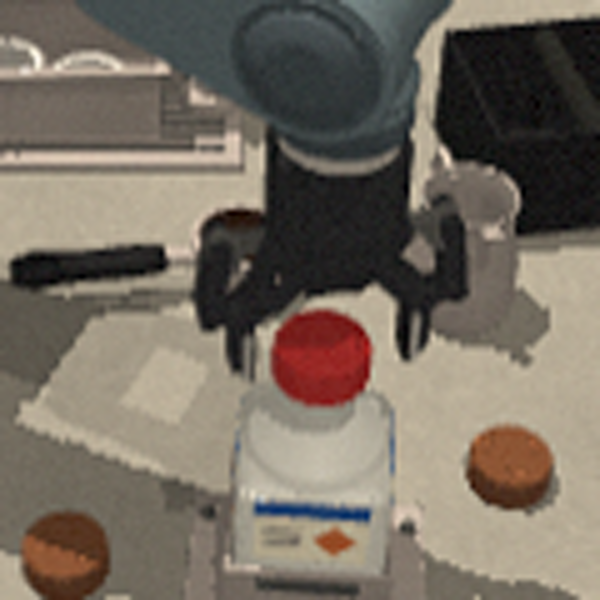

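Call:
{"op": "jog_arm", "data": {"rows": "0 0.4 -0.15 -0.1 0 0 0; 0 0.4 -0.15 -0.1 0 0 0; 0.2 0.4 -0.15 -0.1 0 0 0; 0.3 0.4 -0.15 -0.1 0 0 0; 1 0.4 -0.15 -0.1 0 0 0; 1 0.4 -0.15 -0.1 0 0 0; 1 0.4 -0.15 -0.1 0 0 0; 1 0.4 -0.15 -0.1 0 0 0", "grip_force": 60}}

```text
clock: 14.2
ee_pos: [607.7, -271.2, 153.4]
ee_rot: [0.503, 0.5, 0.498, -0.499]
force: [-2.8, 0.8, 5.2]
finger_gap: 52.9
```

```bash
python3 - <<'E'
from h import *
go((608,-271.4,154),0)
s=manip.read_state();print(s["force"],s["wrist_torque"],s["finger_gap"])
F=manip.grab_frame("side");cv2.imwrite("pics/s15f.png",F)
f=F[170:290,220:340];cv2.imwrite("pics/s15.png",cv2.resize(f,None,fx=5,fy=5,interpolation=cv2.INTER_CUBIC))
E
```

```text
shift [-0.06  0.03  0.02] pos [ 607.7 -271.2  153.4] q6 -0.59 t 14.2
axes [[0.007, 1.0, 0.002], [-0.004, 0.002, -1.0], [-1.0, 0.007, 0.004]] yaw y 0.1
0 rot [ 0.1  0.2 -0.4]
180 rot [-179.9    0.6    0.4]
[-2.81702544  0.83602057  5.24391269] [ 0.15361317  0.6243338  -0.01073668] 52.94096179759685
```

View pics/s15.png

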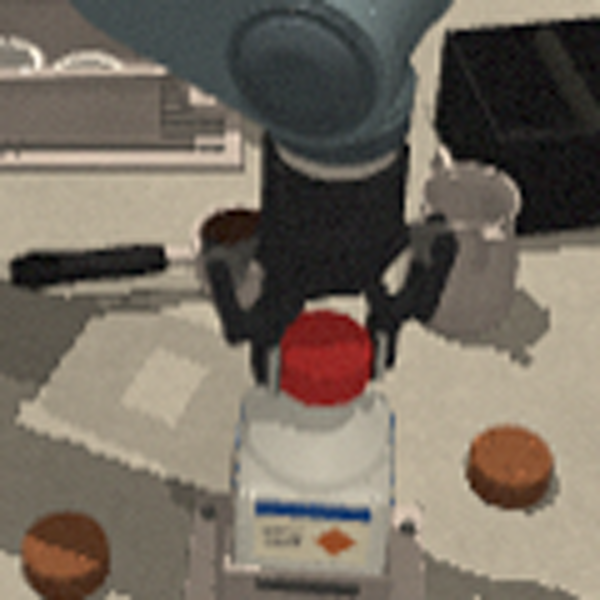

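Call:
{"op": "jog_arm", "data": {"rows": "1 0.2 0 0 0 0 0; 1 0.4 0 0 0 0 0; 1 0.6 0 0 0 0 0; 1 0.7 0 0 0 0 0; 1 0.7 0 0 0 0 0; 1 0.7 0 0 0 0 0", "grip_force": 80}}

```text
clock: 14.85
ee_pos: [609.0, -271.8, 149.6]
ee_rot: [0.504, 0.501, 0.497, -0.498]
force: [-4.8, 3.2, 13.6]
finger_gap: 52.6
```

```bash
python3 - <<'E'
from h import *
go((608,-271.4,154),0)
s=manip.read_state();print(s["force"],s["wrist_torque"],s["finger_gap"])
F=manip.grab_frame("side");cv2.imwrite("pics/s16f.png",F)
print(blobs(F),blobs(cv2.imread("pics/s15f.png")))
E
```

```text
shift [-0.44 -0.1  -0.03] pos [ 609.  -271.8  149.6] q6 -0.59 t 14.85
axes [[0.01, 1.0, 0.002], [-0.006, 0.002, -1.0], [-1.0, 0.01, 0.006]] yaw y 0.1
0 rot [ 0.1  0.3 -0.6]
180 rot [-179.9    0.9    0.5]
[-4.82538062  3.18071814 13.58751788] [ 0.43574029  0.78602203 -0.01723231] 52.571902917493965
[([277, 233, 18, 19, 277], [285.1, 242.4])] [([276, 232, 18, 19, 282], [284.4, 241.3])]
```

Call:
{"op": "jog_arm", "data": {"rows": "1 0.5 -0.05 0 0 0 0; 1 0.5 -0.05 0 -6 0 0; 1 0.5 -0.05 0 -13 0 0; 1 0.5 -0.05 0 -20 0 0; 1 0.5 -0.05 0 -27 0 0; 1 0.5 -0.05 0 -34 0 0; 1 0.5 -0.05 0 -41 0 0; 1 0.5 -0.05 0 -48 0 0; 1 0.5 -0.05 0 -55 0 0; 1 0.5 -0.05 0 -61 0 0; 1 0.5 -0.05 0 -64 0 0; 1 0.5 -0.05 0 -64 0 0; 1 0.5 -0.05 0 -64 0 0"}}

```text
clock: 16.2
ee_pos: [610.2, -271.8, 148.2]
ee_rot: [0.695, 0.157, 0.684, -0.159]
force: [-3.1, 3.8, 14.1]
finger_gap: 52.9
```

```bash
python3 - <<'E'
from h import *
go((608,-271.4,300),64)
s=manip.read_state();print(s["force"],s["wrist_torque"],s["finger_gap"])
F=manip.grab_frame("side");cv2.imwrite("pics/s17f.png",F);print(blobs(F))
f=F[170:290,220:340];cv2.imwrite("pics/s17.png",cv2.resize(f,None,fx=5,fy=5,interpolation=cv2.INTER_CUBIC))
E
```

```text
shift [-15.18  -0.06   0.02] pos [ 610.2 -271.8  148.2] q6 -1.71 t 16.2
axes [[0.014, 0.436, 0.9], [-0.007, 0.9, -0.436], [-1.0, 0.0, 0.016]] yaw y 64.1
64 rot [ 0.1  0.9 -0. ]
244 rot [-179.8    0.     1.4]
[-3.11754724  3.80473114 14.05219133] [0.74785581 0.72230071 0.03783421] 52.92668646366313
[([287, 236, 8, 16, 90], [290.5, 244.0])]
```

View pics/s17.png

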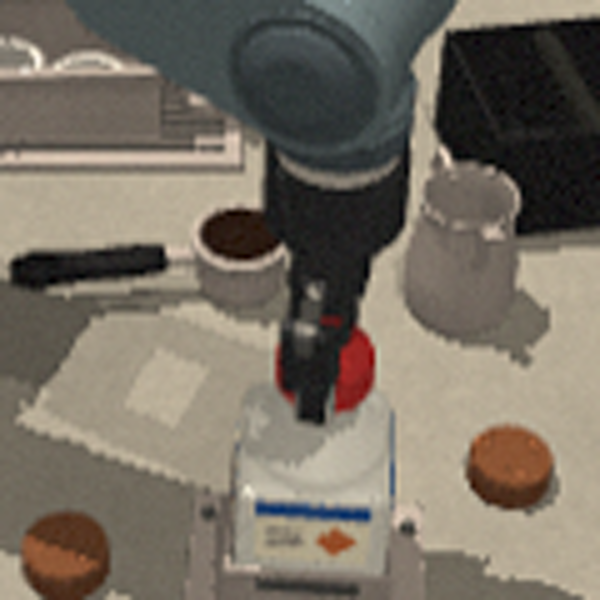

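Call:
{"op": "jog_arm", "data": {"rows": "1 0 0 0 0 0 0; 1 -0.4 0 0 0 0 0; 1 -0.7 0 0 0 0 0; 1 -1 0 0 0 0 0; 1 -1.2 0 0 0 0 0; 1 -1.2 0 0 0 0 0"}}

```text
clock: 16.85
ee_pos: [609.8, -271.4, 159.5]
ee_rot: [0.694, 0.157, 0.684, -0.159]
force: [-0.7, 0.7, -1.8]
finger_gap: 52.5
```

```bash
python3 - <<'E'
from h import *
go((608,-271.4,300),64)
s=manip.read_state();print(s["force"],s["wrist_torque"],s["finger_gap"])
F=manip.grab_frame("side");cv2.imwrite("pics/s18f.png",F);print(blobs(F))
f=F[170:290,220:340];cv2.imwrite("pics/s18.png",cv2.resize(f,None,fx=5,fy=5,interpolation=cv2.INTER_CUBIC))
E
```

```text
shift [-14.05  -0.07   0.04] pos [ 609.8 -271.4  159.5] q6 -1.71 t 16.85
axes [[0.013, 0.436, 0.9], [-0.006, 0.9, -0.436], [-1.0, 0.0, 0.015]] yaw y 64.1
64 rot [ 0.1  0.8 -0. ]
244 rot [-179.9    0.     1.3]
[-0.68438527  0.71599108 -1.84300471] [ 0.18076451  0.21100241 -0.06243527] 52.45322598469091
[([287, 233, 8, 17, 95], [290.5, 241.2])]
```

View pics/s18.png

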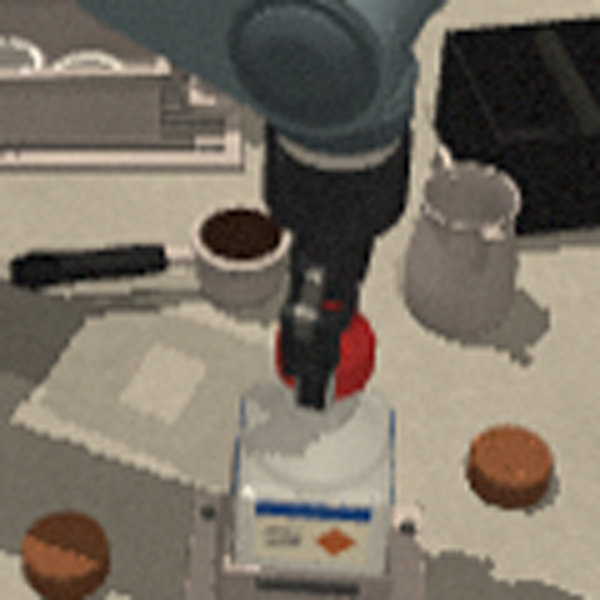

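Call:
{"op": "jog_arm", "data": {"rows": "1 -0.5 0 0 0 0 0; 1 -1 0 0 0 0 0; 1 -1.5 0 0 0 0 0; 1 -2 0 0 0 0 0; 1 -3 0 0 0 0 0; 1 -4 0 0 0 0 0; 1 -5 0 0 0 0 0; 1 -6 0 0 0 0 0; 1 -7 0 0 0 0 0; 1 -8 0 0 0 0 0; 1 -9 0 0 0 0 0; 1 -9.6 0 0 0 0 0; 1 -9.9 0 0 0 0 0; 1 -9.9 0 0 0 0 0; 1 -9.9 0 0 0 0 0; 1 -9.9 0 0 0 0 0"}}

```text
clock: 18.5
ee_pos: [608.2, -270.7, 257.7]
ee_rot: [0.694, 0.157, 0.685, -0.159]
force: [0.1, -0.8, -0.9]
finger_gap: 52.9
```

```bash
python3 - <<'E'
from h import *
go((608,-271.4,258),64)
s=manip.read_state();print(s["force"],s["wrist_torque"],s["finger_gap"])
F=manip.grab_frame("side");cv2.imwrite("pics/s19f.png",F);print(blobs(F))
G=manip.grab_frame("top");cv2.imwrite("pics/t19f.png",G)
f=F[150:310,210:370];cv2.imwrite("pics/s19.png",cv2.resize(f,None,fx=3.7,fy=3.7,interpolation=cv2.INTER_CUBIC))
print((proj("side",(608,-271.4,305))),proj("side",(608,-271.4,204)))
E
```

```text
shift [-0.03 -0.07  0.02] pos [ 608.2 -270.7  257.7] q6 -1.71 t 18.5
axes [[0.012, 0.436, 0.9], [-0.005, 0.9, -0.436], [-1.0, 0.001, 0.013]] yaw y 64.1
64 rot [ 0.1  0.8 -0. ]
244 rot [-179.9    0.     1.2]
[ 0.08791538 -0.78021586 -0.91348228] [-0.0129467   0.03128268 -0.0246169 ] 52.9343412206058
[([228, 140, 7, 3, 10], [230.9, 140.8]), ([289, 205, 8, 18, 105], [292.3, 214.0]), ([276, 210, 4, 10, 15], [276.9, 215.6])]
[286.29294358 213.03337893] [284.27257091 240.36869608]
```

View pics/s19.png

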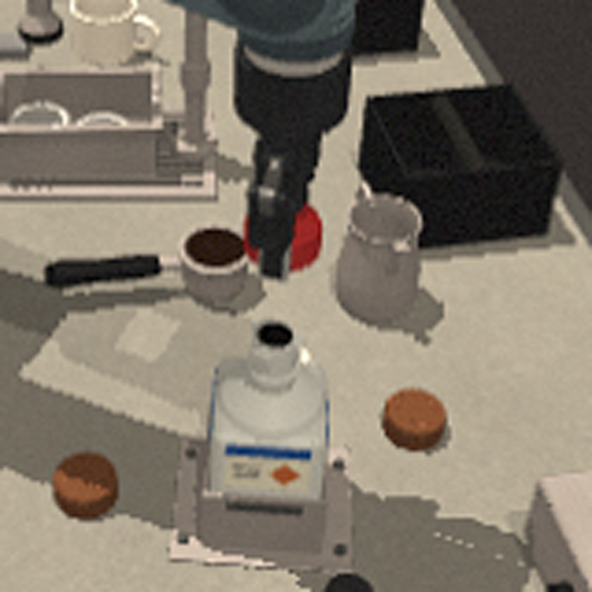

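View pics/t19f.png

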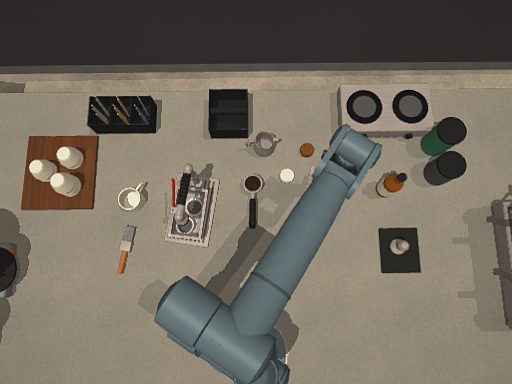

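```bash
python3 - <<'E'
from h import *
G=cv2.imread("pics/t19f.png");print(blobs(G))
a=cv2.imread("pics/top0.png")
for n,(x0,y0,x1,y1) in dict(gunpan=(150,150,225,250),jug=(245,125,283,160),pf=(235,170,268,232),syrup=(372,165,410,200),cup=(112,178,150,215),brush=(112,220,140,275)).items():
    d=cv2.absdiff(G,a)[y0:y1,x0:x1].max(2);print(n,(d>50).sum(),d.size)
s=manip.read_state();print(s["force"],s["finger_gap"],abs(s["qd"]).max())
manip.hand_in()
E
```

```text
[([171, 178, 3, 29, 43], [172.6, 189.7])]
gunpan 0 7500
jug 0 1330
pf 88 2046
syrup 3 1330
cup 0 1406
brush 0 1540
[-0.91392313  0.34973113 -0.53635405] 52.47842216086298 0.0020837117860701884
the job is handed in; nothing more can be done
```

I ran the rinse gun, took the cleaner cap off, and handed the job in at about 18.6 s. No verdict was reported.

- **Trigger:** I squeezed it fully in, with the jaws stopping 37.1 mm apart against the 38 mm expected, and held it for about a second. Afterwards its outline in both cameras matched the start, so it sprang right back.
- **Cap:** I pressed it down about 5 mm at roughly 14 N and turned it 64° anticlockwise while it was down. It then lifted with almost no resistance.
- **Final state:** The gripper still holds the cap (gap 52.5 mm). It looked level in the last side picture, with its centre about 10 cm above the open neck. The bottle is still seated in its holder.
- **Rest of the counter:** The top view of the gun, pan, jug, cup and brush is unchanged since the start, and the syrup differs by only 3 pixels. The portafilter crop differs by 88 pixels; the pictures show the arm's shadow there and no movement of the portafilter. I did not compare the tamper this way, but it looked in place in the last top picture.

**First trigger attempt failed:** the fingertips sat about 25 mm higher than the reported tool position, so the jaws closed on top of the fixed grip. They pressed on it with about 18–21 N in total. The trigger showed no movement and nothing was displaced. I backed off, measured the offset in the side picture, and allowed for it in every later move.

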